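Lock the test fixture by its L-slot knob

TASK

Lock the test fixture for the next measurement: push the red knob along the L-shaped slot of the blue guide plate to the corner, then round the corner and fully home to the end of the short leg inside the green ring. It is only to be pushed: do not lift it off the plate or tip it over, and leave the brass weight, terminal box, jar and screwdriver where they are.

Things in the scene. Friction and masses are not known exactly. Their poses are not given: they have to be found in the camera images.
- fixture: Fixed test fixture: a blue guide plate, 180 (x) by 240 (y) by 18 mm, on posts over an aluminium base; its flat top is 50 mm above the bench. Origin on the bench under the plate's centre. An L slot 14 mm wide goes through it: long leg 110 mm along fixture +y (slot_start to slot_corner), short leg 65 mm along +x (to slot_end). Beyond the plate's +x edge a grey clamped specimen, at most 58 mm high.
- knob: Loose red round knob, 44 mm diameter, 20 mm high, about 0.22 kg, its flat underside on the blue plate; below it an 11 mm steel pin reaches 14 mm into the slot. Slides with dry friction of a few N, stops at the slot's ends, stays where left. Origin: centre of the red head's underside, level with the plate's top. Starts in the first half of the long leg.
- slot_start (a point): Point on the blue plate's top: the place of the knob's axis at the closed start of the long leg (the slot's end wall is 7 mm further).
- slot_corner (a point): Point on the blue plate's top: where the centre lines of the two legs meet; the long leg ends here (wall 7 mm further).
- slot_end (a point): Point on the blue plate's top: the place of the knob's axis when it is at the end of the short leg (wall 7 mm further, so the knob stops about 1.5 mm past this point), centre of the printed green ring of 60 mm diameter.
- weight: Brass calibration weight, 30 mm diameter, 40 mm high, standing loose on the blue plate's corner away from the slot; origin at the centre of its underside. Leave it alone.
- terminal: Blue terminal box, 50 x 120 x 28 mm, with red, blue and white contacts on top, loose on the bench beside the fixture's +y side; origin at the centre of its underside. Leave it alone.
- jar: Amber jar, 48 mm diameter, 70 mm high, loose on the bench beside the fixture's +y side; origin at the centre of its underside. Leave it alone.
- driver: Screwdriver lying on the bench beside the fixture's -y side, its handle towards its own -x. Leave it alone.
Not all that is in view belongs to the job. Of the things like the knob, leave any that is black or turquoise; of the rest the smaller one is meant.

How it is judged (in metres and radians):
On the way:
1. the knob has been pushed along the long leg to the corner (y of knob in the frame of fixture above 0.05 m and x of knob in the frame of fixture below -0.015 m).
At the end, for the whole second after the job is handed in: The knob stands still and upright at the end of the short leg, its axis within 5 mm of slot_end and its head down on the plate (within 3 mm); weight, terminal box, jar and screwdriver are within 12 mm of where they started (horizontal distance between knob and slot_end below 0.005 m and angle between knob's own z axis and vertical below 0.1 rad and z of knob in the frame of fixture between 0.047 and 0.053 m and linear speed of knob below 0.01 m/s and distance of each of weight, terminal, jar, driver from where it was at the start of the episode below 0.012 m); the robot touches nothing.
It fails at once if the knob is lifted more than 5 mm off the guide plate (z of knob in the frame of fixture above 0.055 m).
It fails at once if the knob is tipped over (angle between knob's own z axis and vertical above 0.35 rad).
It fails at once if the weight, terminal box, jar or screwdriver is moved more than 12 mm (distance of any of weight, terminal, jar, driver from where it was at the start of the episode above 0.012 m).
It also fails if it takes over 46 s, if anything falls off the work surface, if the arm or the gripper's body presses on something with over 40 N, if the wrist force passes 120 N, or if a joint passes its speed limit or range.

ROBOT

A 6-joint arm with a two-finger parallel gripper is mounted at the origin on the work surface. World frame = base frame: x ahead of the robot, y to its left, z up, the work surface at z = 0. Lengths are in mm, angles in rad, forces in N, time in s.
With the tool pointing down it reaches from about 375 to 900 mm from the base axis. Payload 3.1 kg.
Tool frame: the origin (TCP) lies at the centre of the arm's flange, where the gripper is bolted on; the fingertips stand 182 mm ahead of it and the grasp point (between the pads) lies 164 mm ahead of it; z points along the fingers, y is the line along which they close (so a half turn about z gives the same grasp; the last joint's range is limited). The gripper opens to 87 mm and grips with 3 to 60 N. Pads are 19 mm wide; open, the fingers measure 117 mm over their backs; the gripper's body (75 mm by 190 mm) begins 51 mm behind the grasp point.
Start: joints at [0.986, 0.527, 1.433, -0, 1.181, -0.178], TCP at [247.254, 573.989, 404.748] pointing down, gripper open.
Joint ranges: [-3.08, 3.08], [-0.75, 2.2], [0.22, 2.44], [-1.43, 4.57], [0, 2.65], [-2.85, 2.85]. Speed limits (rad/s): [2.79, 2.79, 3.14, 3.14, 3.14, 3.14].

INTERFACE

Orientations are given as a rotation vector (axis times angle).
In Python, from station import bot, imaging gives the robot as it stands. The module is installed in compiled form; this text tells all that it offers.
- The arm moves only by the shell command python3 -m handwheel 'ROWS' [FORCE]. ROWS is JSON, a list of rows, each a list of 7 numbers: the opening, from 0 (shut) to 1 (fully open), then the shift along the tool's x, y, z in m, then the turn, a rotation vector about the tool's x, y, z in rad. A call has 1 to 10 rows; each row shifts and turns the commanded pose from where the row before left it, along the tool's axes as they then stand; what a row does not reach is not made up. A row lasts 1/12 s, in which the tool goes at most 41.7 mm and 7.16 degrees, less where a joint would pass 70% of its speed; a pose out of reach is approached as far as the arm can. A call is refused whole if a number of a shift passes 0.0417 or a number of a turn 0.125, either way. A call with a gripper value outside its range is refused whole. The fingers move at their own pace and stop on an object; FORCE is the grip in N (left out, the last holds). Time passes only in rows, so rows that do not move let the fingers close. It gives the time, the measured TCP pose, the force, the opening and the grip force at its end, in the units of the state.
- bot.state(): the state, without advancing time (a new reading comes with each control period).
- imaging.read_camera(name): name is "scene" or "side" or "wrist"; returns (picture, depth): 400x640x3 uint8, red, green, blue; 400x640 float32, mm along the optical axis (not along the pixel's ray), 0 where there is no reading.
- imaging.camera_model(name): a dict with "camera_matrix" (3x3 intrinsics, pixels), "k1" (the pictures are not rectified: a ray, as slopes to the right and down, at radius r is drawn at 1 + k1 r^2 times it, then the intrinsics apply), "xyz" and "orientation" of the camera in the world. Camera axes: x right, y down, z forward; pixel columns grow to the right and rows downward; lengths in mm; the calibration is good to about 2 mm. A picture is of the moment at which its call begins: read the wrist's pose just before it. camera_model takes no time and is no camera call; for the wrist camera it gives the pose at the moment of the call.
- bot.finish_job(): hands the job in; it is judged then, once.
The state is a dict: "time_s": time; "qpos": joint angles; "joint_vel": joint speeds; "effort": joint torques, N m; "ee_pos": TCP position; "tcp_rot": TCP orientation; "force": force on the tool from outside, world axes, zero at the start; "torque": the same for the moment, N m; "width": finger opening in mm; "finger_force": force on a finger pad.
Only numpy, scipy, OpenCV 4.12 (cv2) and the standard library are available. Lean on these libraries where they do the work, as an engineer would, in place of code of your own. Each camera call takes 0.05 s, during which the arm holds its last target. There are 200 camera calls.

## Working session

There is one attempt and no reset: what is moved stays moved. The work goes in short steps, Python scripts to look and compute and a shell command to move; the robot and the scene stay as the last step left them, time stands still between calls to the robot, and variables do not carry over. Pictures are saved under pics/ and viewed, at most 10 in all, crops included, and the job is handed in when it is done.

```bash
mkdir -p pics; cat > h.py <<'E'
import numpy as np,cv2
from scipy.spatial.transform import Rotation as R
from station import bot, imaging
def rot(m):
    o=np.array(m["orientation"],float)
    return o if o.shape==(3,3) else R.from_rotvec(o).as_matrix()
def pt(n,uv,z):
    m=imaging.camera_model(n);K=np.array(m["camera_matrix"],float)
    p=cv2.undistortPoints(np.array([[uv]],float),K,np.array([m["k1"],0,0,0.]))[0,0]
    d=rot(m)@np.array([p[0],p[1],1]);c=np.array(m["xyz"]);return c+d*(z-c[2])/d[2]
E
python3 - <<'E'
from h import *
for n in ["scene","side"]:
    p,d=imaging.read_camera(n);cv2.imwrite(f"pics/{n}0.png",p[:,:,::-1]);np.save(n+"d.npy",d);print(imaging.camera_model(n))
print(bot.state())
E
```

```text
{'camera_matrix': array([[508.58914567,   0.        , 311.11504601],
       [  0.        , 508.58914567, 196.2083076 ],
       [  0.        ,   0.        ,   1.        ]]), 'k1': 0.005890576123713816, 'xyz': array([856.67233529, 563.33558304, 846.95759509]), 'orientation': array([-0.76079735, -2.74006874,  0.89358899])}
{'camera_matrix': array([[416.15001402,   0.        , 315.38378826],
       [  0.        , 416.15001402, 205.51554753],
       [  0.        ,   0.        ,   1.        ]]), 'k1': -0.10783411461862914, 'xyz': array([419.35618632, 782.70448516, 501.93850394]), 'orientation': array([-0.25717264,  2.63719616, -1.52658059])}
{'time_s': 0.1, 'qpos': array([ 9.85516513e-01,  5.28394306e-01,  1.43376330e+00,  1.40387919e-06,
        1.18137786e+00, -1.78504188e-01]), 'joint_vel': array([ 0.00106808, -0.0019702 , -0.00367284,  0.00128132, -0.00118741,
       -0.00169271]), 'effort': array([-3.00523752e-04, -4.40982556e+01, -1.77149552e+01,  6.34722551e-02,
        5.33532968e-02, -4.35218283e-05]), 'ee_pos': array([247.08838201, 573.7578092 , 403.85962367]), 'tcp_rot': array([-6.34419556e-01, -3.07612612e+00,  2.83049405e-03]), 'force': array([-0.04523117, -0.33712236, -0.26149091]), 'torque': array([ 0.0523649 , -0.06222299, -0.0017315 ]), 'finger_force': 0.0, 'width': 86.79293337920929}
```

View pics/scene0.png

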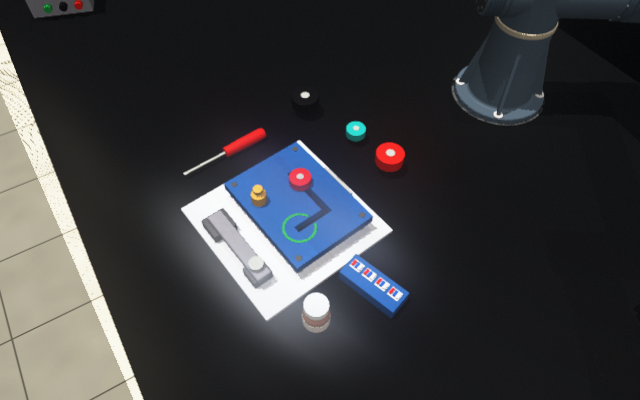

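View pics/side0.png

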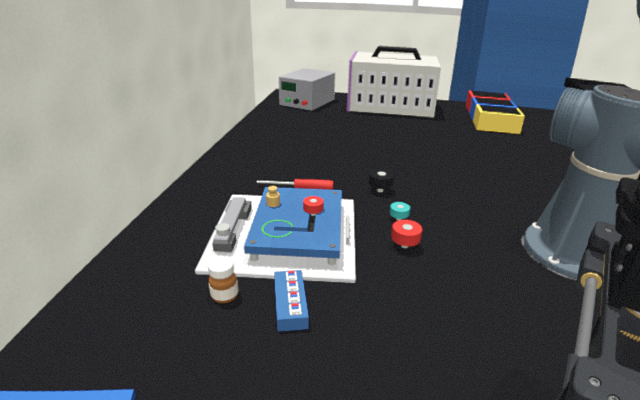

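The scene view shows the red knob on the blue plate at about (300,179), the corner near (328,209) and the green ring near (299,228). The brass weight is at (258,196). The larger red knob and the black and turquoise ones are off the plate, on the bench. I'll enlarge a crop next.

```bash
python3 - <<'E'
from h import *
p=cv2.imread("pics/scene0.png")[130:280,215:395]
cv2.imwrite("pics/crop0.png",cv2.resize(p,None,fx=4,fy=4,interpolation=cv2.INTER_CUBIC))
E
```

```text
(no output)
```

View pics/crop0.png

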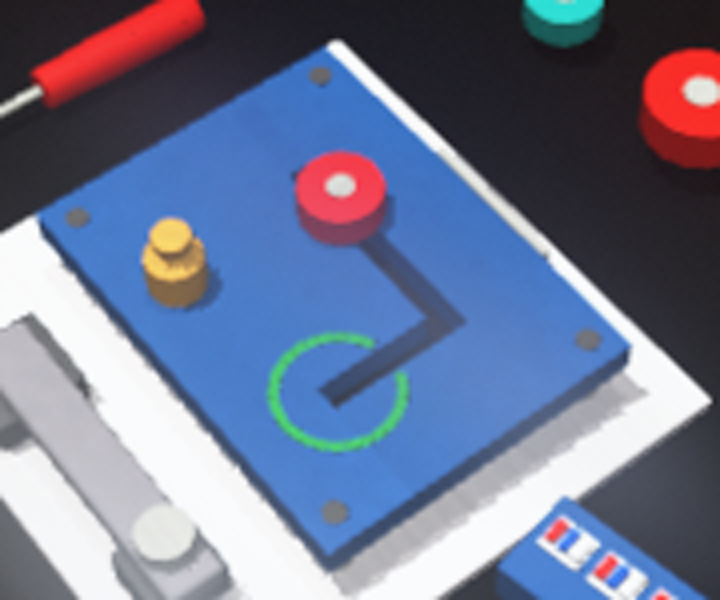

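The crop shows the plate's top corners at (330,47), (40,215), (630,350) and (330,557). The knob's top is at (341,187), the ring centre at (338,391) and the slot corner at (445,320).

```bash
python3 - <<'E'
from h import *
f=lambda u,v,z:pt("scene",(215+(u+.5)/4-.5,130+(v+.5)/4-.5),z)
A,B,C,D=[f(*q,50) for q in [(330,47),(40,215),(630,350),(330,557)]]
print("corners",A,B,C,D,[np.linalg.norm(a-b) for a,b in [(A,B),(C,D),(A,C),(B,D)]])
k=f(341,187,72);e=f(338,391,50);c=f(447,320,50)
print("knob",k,"end",e,"corner",c,np.linalg.norm(e-c))
o=(A+B+C+D)/4
v=(C+D-A-B)/2; u=(B+D-A-C)/2
print("o",o,"yaw from y",np.degrees(np.arctan2(-v[0],v[1])),"x",np.degrees(np.arctan2(u[1],u[0])))
# depth refinement of blue top & knob
for n in["scene","side"]:
    m=imaging.camera_model(n);d=np.load(n+"d.npy");K=m["camera_matrix"]
    img=cv2.imread(f"pics/{n}0.png").astype(int)
    vv,uu=np.mgrid[0:400,0:640]
    q=cv2.undistortPoints(np.stack([uu,vv],-1).reshape(-1,1,2).astype(float),K,np.array([m["k1"],0,0,0.]))[:,0]
    P=(np.c_[q,np.ones(len(q))]*d.reshape(-1,1))@rot(m).T+m["xyz"]
    b,g,r=img.reshape(-1,3).T
    red=(r>120)&(g<90)&(b<120)&(abs(P[:,2]-70)<4)&(np.hypot(*(P-k)[:,:2].T)<35)
    gr=(g>130)&(r<110)&(b<140)&(abs(P[:,2]-50)<6)&(np.hypot(*(P-o)[:,:2].T)<120)
    bl=(b>90)&(r<90)&(abs(P[:,2]-50)<6)&(np.hypot(*(P-o)[:,:2].T)<170)
    (x,y),(w,h),a=cv2.minAreaRect(P[gr][:,:2].astype(np.float32))
    print(n,"red",red.sum(),(P[red].min(0)+P[red].max(0))/2,np.ptp(P[red],0),"ring",gr.sum(),x,y,w,h,"plate",cv2.minAreaRect(P[bl][:,:2].astype(np.float32)),np.median(P[bl][:,2]))
s=bot.state();print(R.from_rotvec(s["tcp_rot"]).as_matrix())
E
```

```text
corners [513.5995407  -73.69791628  50.        ] [691.9085478  -51.44200004  50.        ] [488.59624919 164.91956636  50.        ] [663.91632377 186.48491084  50.        ] [np.float64(179.69259256729944), np.float64(176.6414238981346), np.float64(239.92387877867492), np.float64(239.56790170859196)]
knob [564.09697612  25.56054895  72.        ] end [617.58293652 113.70073295  50.        ] corner [553.15502329 105.92848734  50.        ] 64.89502142024786
o [589.50516536  56.56614022  50.        ] yaw from y 6.345671348948671 x 7.064008203712461
scene red 275 [564.310128    25.77441256  69.81045774] [42.25374512 44.52968162  7.57187229] ring 144 619.37060546875 114.16130828857422 61.14242935180664 64.17758178710938 plate ((590.1107177734375, 55.51128387451172), (180.7934112548828, 242.44778442382812), 7.0630645751953125) 50.094589059788404
side red 125 [562.89139904  28.16133019  69.27244404] [40.60348896 40.19791608  5.82232647] ring 89 619.3110961914062 116.45021057128906 59.20136642456055 64.67528533935547 plate ((589.4815063476562, 57.202178955078125), (179.94859313964844, 242.9836883544922), 7.174063205718994) 50.23163967765572
[[-9.18400921e-01  3.95649584e-01 -1.07435137e-03]
 [ 3.95650891e-01  9.18399560e-01 -1.61872207e-03]
 [ 3.46237112e-04 -1.91170392e-03 -9.99998113e-01]]
```

```bash
python3 -m handwheel '[[0,0,0,0,0,0,0.1154],[0,0,0,0,0,0,0.1154],[0,0,0,0,0,0,0.1154],[0,0,0,0,0,0,0.1154],[0,0,0,0,0,0,0.1154],[0,0,0,0,0,0,0.1154],[0,0,0,0,0,0,0.1154],[0,0,0,0,0,0,0.1154],[0,0,0,0,0,0,0.1154],[0,0,0,0,0,0,0]]' 10
python3 -m handwheel '[[0,-0.0368,0.0145,0,0,0,0],[0,-0.0368,0.0145,0,0,0,0],[0,-0.0368,0.0145,0,0,0,0],[0,-0.0368,0.0145,0,0,0,0],[0,-0.0368,0.0145,0,0,0,0],[0,-0.0368,0.0145,0,0,0,0],[0,-0.0368,0.0145,0,0,0,0],[0,-0.0368,0.0145,0,0,0,0],[0,-0.0368,0.0145,0,0,0,0],[0,0,0,0,0,0,0]]'
cat >> h.py <<'E'
O=np.array([589.7,56.4]);a=np.radians(7.1);F=np.array([[np.cos(a),np.sin(a)],[-np.sin(a),np.cos(a)]])
def fx(p): return F@(np.array(p)[:2]-O)
def where():
    s=bot.state();r=R.from_rotvec(s["tcp_rot"]).as_matrix()
    print("t",s["time_s"],"fix",fx(s["ee_pos"]).round(1),"tipz",round(s["ee_pos"][2]-182,1),"yaw",np.degrees(np.arctan2(r[1,0],r[0,0])).round(2),"z",r[:,2].round(3),"F",s["force"].round(1),"w",round(s["width"],1))
E
python3 -c "from h import *;where()"
```

```text
time_s: 0.93
ee_pos: [247.2, 573.9, 404.2]
tcp_rot: [2.08, 2.354, -0.002]
force: [-0.4, 0.9, -0.0]
width: 28.2
finger_force: 0.0
time_s: 1.77
ee_pos: [421.4, 256.9, 404.8]
tcp_rot: [2.08, 2.35, -0.0]
force: [0.6, -0.6, 0.3]
width: 0.3
finger_force: 0.0
t 1.7667 fix [-142.2  219.8] tipz 222.8 yaw 96.98 z [ 0.002 -0.002 -1.   ] F [ 0.6 -0.6  0.3] w 0.3
```

```bash
python3 -m handwheel '[[0,-0.0364,0.014,0,0,0,0],[0,-0.0364,0.014,0,0,0,0],[0,-0.0364,0.014,0,0,0,0],[0,-0.0364,0.014,0,0,0,0],[0,-0.0364,0.014,0,0,0,0],[0,-0.0364,0.014,0,0,0,0],[0,-0.0364,0.014,0,0,0,0],[0,-0.0364,0.014,0,0,0,0],[0,0,0,0,0,0,0],[0,0,0,0,0,0,0]]'
python3 -m handwheel '[[0,0,0,0.04,0,0,0],[0,0,0,0.04,0,0,0],[0,0,0,0.04,0,0,0],[0,0,0,0,0,0,0],[0,0,0,0,0,0,0]]'
python3 - <<'E'
from h import *
where()
p,d=imaging.read_camera("scene");cv2.imwrite("pics/s1.png",cv2.resize(p[100:260,200:400,::-1],None,fx=3.5,fy=3.5,interpolation=cv2.INTER_CUBIC))
E
```

```text
time_s: 2.6
ee_pos: [566.6, -14.9, 404.3]
tcp_rot: [-2.079, -2.355, -0.0]
force: [-0.8, 0.2, -0.0]
width: 0.4
finger_force: 0.0
time_s: 3.02
ee_pos: [564.4, -11.7, 282.8]
tcp_rot: [-2.07, -2.354, 0.005]
force: [-0.1, 0.6, 0.3]
width: 0.6
finger_force: 0.0
t 3.0167 fix [-33.6 -64.4] tipz 100.8 yaw 97.33 z [-0.007  0.002 -1.   ] F [-0.1  0.6  0.3] w 0.6
```

View pics/s1.png

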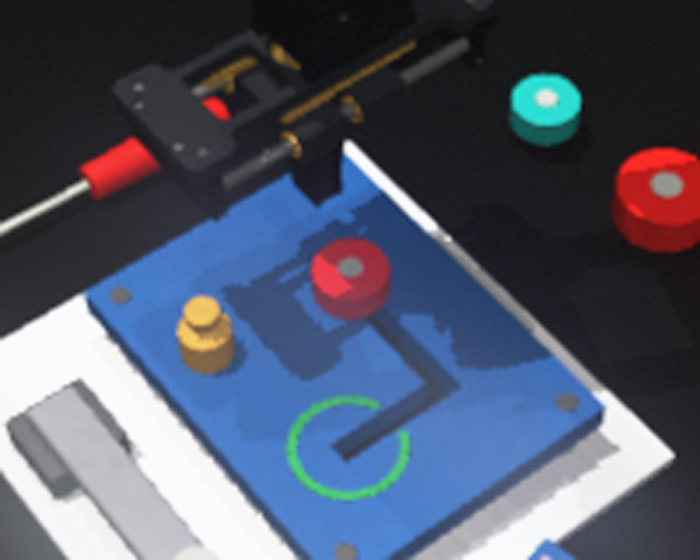

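The closed fingertips are at (320,203), behind the knob at (350,275) and in line with the long leg. Nothing else is near them. I'll correct the position and descend.

```bash
python3 -m handwheel '[[0,-0.008,0.004,0,0,0,0],[0,0,0,0.02,0,0,0],[0,0,0,0.022,0,0,0],[0,0,0,0,0,0,0],[0,0,0,0,0,0,0]]'; python3 -c "from h import *;where()"
```

```text
time_s: 3.48
ee_pos: [571.4, -20.9, 244.7]
tcp_rot: [2.076, 2.355, 0.002]
force: [0.4, 0.9, 0.4]
width: 0.0
finger_force: 0.0
t 3.4833 fix [-27.7 -74.5] tipz 62.7 yaw 97.2 z [ 0.003 -0.001 -1.   ] F [0.4 0.9 0.4] w 0.0
```

```bash
python3 -m handwheel '[[0,0,-0.002,0.003,0,0,0],[0,0,0,0,0,0,0],[0,0,0,0,0,0,0],[0,0,0,0,0,0,0],[0,0,0,0,0,0,0]]'; python3 -c "from h import *;where()"
```

```text
time_s: 3.9
ee_pos: [568.9, -20.9, 240.4]
tcp_rot: [2.077, 2.356, 0.001]
force: [0.6, 0.3, -1.5]
width: 0.3
finger_force: 0.0
t 3.9 fix [-30.2 -74.1] tipz 58.4 yaw 97.19 z [ 0.001 -0.    -1.   ] F [ 0.6  0.3 -1.5] w 0.3
```

```bash
python3 -m handwheel '[[0,0.007,0,0,0,0,0],[0,0.007,0,0,0,0,0],[0,0.008,0,0,0,0,0],[0,0.008,0,0,0,0,0],[0,0.008,0,0,0,0,0],[0,0.008,0,0,0,0,0],[0,0.008,0,0,0,0,0],[0,0.008,0,0,0,0,0],[0,0.008,0,0,0,0,0],[0,0,0,0,0,0,0]]'; python3 -c "from h import *;where()"
python3 -m handwheel '[[0,0.004,0,0,0,0,0],[0,0.004,0,0,0,0,0],[0,0.003,0,0,0,0,0],[0,0,0,0,0,0,0],[0,0,0,0,0,0,0]]'
python3 - <<'E'
from h import *
where()
p,d=imaging.read_camera("scene");cv2.imwrite("pics/s2.png",cv2.resize(p[130:260,215:395,::-1],None,fx=4,fy=4,interpolation=cv2.INTER_CUBIC))
E
```

```text
time_s: 4.73
ee_pos: [559.3, 50.4, 239.6]
tcp_rot: [-2.075, -2.356, 0.0]
force: [0.0, -0.2, -0.1]
width: 0.2
finger_force: 0.0
t 4.7333 fix [-30.9  -2.2] tipz 57.6 yaw 97.25 z [-0.001  0.001 -1.   ] F [ 0.  -0.2 -0.1] w 0.2
time_s: 5.15
ee_pos: [558.4, 59.7, 239.6]
tcp_rot: [-2.078, -2.356, 0.0]
force: [-0.7, -0.1, 0.2]
width: 0.4
finger_force: 0.0
t 5.15 fix [-30.7   7.1] tipz 57.6 yaw 97.18 z [-0.001  0.    -1.   ] F [-0.7 -0.1  0.2] w 0.4
```

View pics/s2.png

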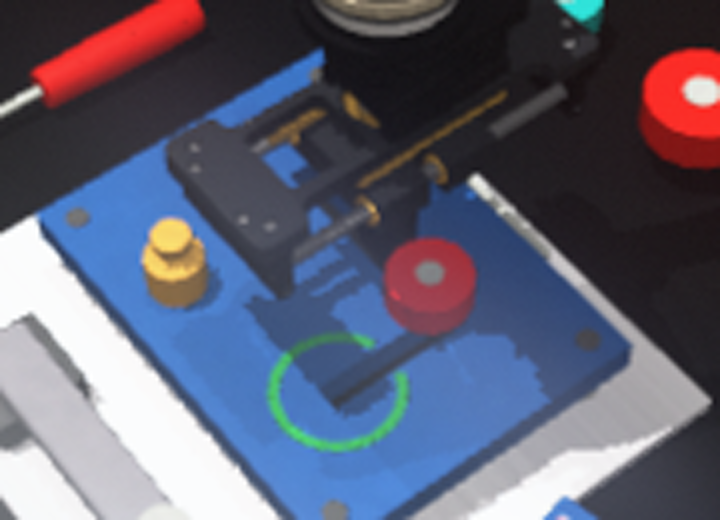

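The knob is at (430,272), still upright in the slot and about 16 mm short of the corner. I'll keep pushing.

```bash
python3 -m handwheel '[[0,0.004,0,0,0,0,0],[0,0.004,0,0,0,0,0],[0,0.004,0,0,0,0,0],[0,0.003,0,0,0,0,0],[0,0,0,0,0,0,0],[0,0,0,0,0,0,0]]'; python3 - <<'E'
from h import *
where()
p,d=imaging.read_camera("scene")
m=imaging.camera_model("scene")
h=p.astype(int);mask=((h[...,0]>100)&(h[...,1]<75)&(h[...,2]<100)).astype(np.uint8)
n,l,s,c=cv2.connectedComponentsWithStats(mask)
for i in range(1,n):
    if s[i,4]>60: print(s[i],c[i],fx(pt("scene",c[i],65)))
E
```

```text
time_s: 5.7
ee_pos: [556.5, 74.8, 239.8]
tcp_rot: [-2.077, -2.356, -0.0]
force: [-0.3, 0.0, -0.5]
width: 0.5
finger_force: 0.0
t 5.7 fix [-30.6  22.4] tipz 57.8 yaw 97.21 z [-0.  0. -1.] F [-0.3  0.  -0.5] w 0.5
[74  0  8 10 66] [77.72727273  4.22727273] [  76.87864699 -850.45259326]
[223 128  43  29 514] [244.40272374 141.16536965] [   1.43231474 -176.55079193]
[375 142  30  30 650] [389.33230769 156.70461538] [-204.41356144   39.52291325]
[316 194  23  24 404] [326.98267327 206.12623762] [-29.32001204  56.02648156]
```

```bash
python3 -m handwheel '[[0,0.0015,0,0,0,0,0],[0,0.0015,0,0,0,0,0]]'; python3 -m handwheel '[[0,0.001,0,0,0,0,0],[0,0,0,0,0,0,0]]'; python3 -c "from h import *;where()"
```

```text
time_s: 5.92
ee_pos: [556.4, 77.1, 239.8]
tcp_rot: [2.077, 2.356, -0.0]
force: [0.4, -5.2, 0.2]
width: 0.6
finger_force: 2.4
time_s: 6.08
ee_pos: [556.4, 77.6, 240.0]
tcp_rot: [2.075, 2.356, -0.002]
force: [-0.3, -5.9, 1.3]
width: 0.5
finger_force: 2.5
t 6.0833 fix [-30.4  25.1] tipz 58.0 yaw 97.26 z [ 0.001 -0.002 -1.   ] F [-0.3 -5.9  1.3] w 0.5
```

```bash
python3 -m handwheel '[[0,-0.008,0,0,0,0,0],[0,-0.008,0,0,0,0,0],[0,0,0,-0.02,0,0,0],[0,0,0,-0.02,0,0,0],[0,0.015,-0.017,0,0,0,0],[0,0.015,-0.017,0,0,0,0],[0,0.016,-0.017,0,0,0,0],[0,0,0,0,0,0,0],[0,0,0,0,0,0,0],[0,0,0,0,0,0,0]]'; python3 - <<'E'
from h import *
where()
p,d=imaging.read_camera("scene");cv2.imwrite("pics/s3.png",cv2.resize(p[130:260,235:415,::-1],None,fx=4,fy=4,interpolation=cv2.INTER_CUBIC))
E
```

```text
time_s: 6.92
ee_pos: [502.7, 101.3, 280.0]
tcp_rot: [2.077, 2.355, 0.002]
force: [0.4, 1.1, -0.4]
width: 0.4
finger_force: 0.0
t 6.9167 fix [-80.8  55.4] tipz 98.0 yaw 97.17 z [ 0.002  0.    -1.   ] F [ 0.4  1.1 -0.4] w 0.4
```

View pics/s3.png

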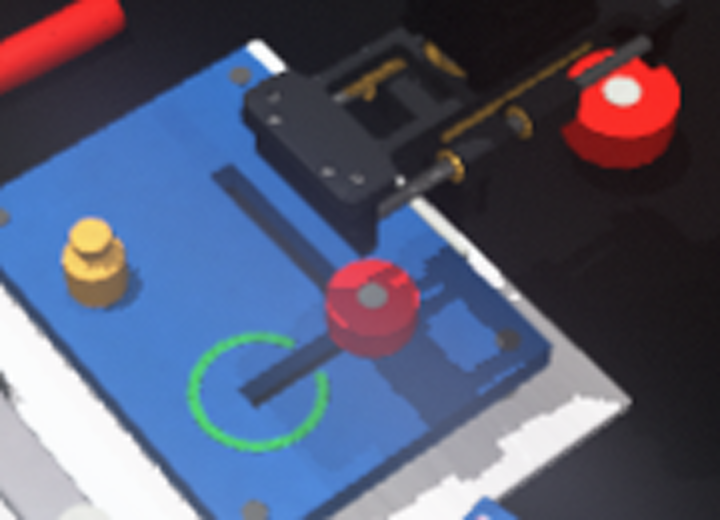

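The knob, at (373,296), sits at the corner and upright. The gripper hovers on its -x side. Now I'll go down and push along +x.

```bash
python3 -m handwheel '[[0,0,0,0.014,0,0,0],[0,0,0,0.014,0,0,0],[0,0,0,0.012,0,0,0],[0,0,0,0,0,0,0],[0,0,0,0,0,0,0]]';  python3 -c "from h import *;where()"
```

```text
time_s: 7.38
ee_pos: [502.5, 101.1, 239.2]
tcp_rot: [-2.079, -2.355, 0.001]
force: [0.4, 0.1, 0.1]
width: 0.4
finger_force: 0.0
t 7.3833 fix [-81.   55.2] tipz 57.2 yaw 97.13 z [-0.001  0.    -1.   ] F [0.4 0.1 0.1] w 0.4
```

```bash
python3 -m handwheel '[[0,0,0.006,0,0,0,0],[0,0,0.007,0,0,0,0],[0,0,0.007,0,0,0,0],[0,0,0.007,0,0,0,0],[0,0,0.007,0,0,0,0],[0,0,0.007,0,0,0,0],[0,0,0.007,0,0,0,0],[0,0,0.007,0,0,0,0],[0,0,0.007,0,0,0,0],[0,0,0,0,0,0,0]]'
cat > k.py <<'E'
from h import *
where()
p,d=imaging.read_camera("scene")
h=p.astype(int);mask=((h[...,0]>100)&(h[...,1]<75)&(h[...,2]<100)).astype(np.uint8)
n,l,s,c=cv2.connectedComponentsWithStats(mask)
for i in range(1,n):
    q=fx(pt("scene",c[i],65))
    if s[i,4]>60 and abs(q[0])<90 and abs(q[1])<110: print(s[i],c[i],q)
E
python3 k.py
```

```text
time_s: 8.22
ee_pos: [565.5, 109.6, 239.9]
tcp_rot: [2.076, 2.354, 0.005]
force: [0.6, -0.4, -0.2]
width: 0.6
finger_force: 0.0
t 8.2167 fix [-17.4  55.8] tipz 57.9 yaw 97.18 z [ 0.005  0.    -1.   ] F [ 0.6 -0.4 -0.2] w 0.6
[299 209  22  23 216] [309.40277778 222.21296296] [18.67462765 63.99675299]
```

```bash
python3 -m handwheel '[[0,0,0.004,0,0,0,0],[0,0,0.004,0,0,0,0],[0,0,0.004,0,0,0,0],[0,0,0.002,0,0,0,0],[0,0,0,0,0,0,0]]'; python3 -c "from h import *;where()"; python3 -m handwheel '[[0,0,0.0015,0,0,0,0],[0,0,0.0015,0,0,0,0]]'; python3 k.py
```

```text
time_s: 8.68
ee_pos: [578.0, 111.3, 239.7]
tcp_rot: [2.077, 2.355, 0.002]
force: [0.1, -0.3, -1.8]
width: 0.8
finger_force: 0.0
t 8.6833 fix [-4.8 55.9] tipz 57.7 yaw 97.18 z [ 0.002  0.    -1.   ] F [ 0.1 -0.3 -1.8] w 0.8
time_s: 8.85
ee_pos: [579.8, 111.6, 239.7]
tcp_rot: [-2.077, -2.355, 0.002]
force: [-2.5, 0.7, 1.7]
width: 0.4
finger_force: 1.3
t 8.85 fix [-3. 56.] tipz 57.7 yaw 97.19 z [-0.002 -0.    -1.   ] F [-2.5  0.7  1.7] w 0.4
[292 213  23  23 263] [303.6539924 226.0608365] [32.05525249 64.10909853]
```

```bash
python3 -m handwheel '[[0,0,0.0015,0,0,0,0],[0,0,0.0015,0,0,0,0]]'; python3 k.py;python3 -m handwheel '[[0,0,0.0015,0,0,0,0],[0,0,0.001,0,0,0,0]]'; python3 k.py
```

```text
time_s: 9.07
ee_pos: [583.0, 112.0, 239.7]
tcp_rot: [-2.077, -2.356, 0.001]
force: [-1.0, -0.2, 0.4]
width: 0.7
finger_force: 1.0
t 9.0667 fix [ 0.2 56. ] tipz 57.7 yaw 97.19 z [-0.001 -0.    -1.   ] F [-1.  -0.2  0.4] w 0.7
[291 213  23  24 288] [302.66666667 226.77430556] [34.40838849 64.21842181]
time_s: 9.28
ee_pos: [585.8, 112.3, 239.7]
tcp_rot: [2.078, 2.356, 0.0]
force: [-1.7, -0.4, 0.2]
width: 0.3
finger_force: 0.9
t 9.2833 fix [ 3. 56.] tipz 57.7 yaw 97.18 z [ 0.  0. -1.] F [-1.7 -0.4  0.2] w 0.3
[289 214  24  24 301] [301.51495017 227.71760797] [37.29286151 64.53566458]
```

```bash
python3 -m handwheel '[[0,0,0.0015,0,0,0,0],[0,0,0,0,0,0,0]]'; python3 k.py;python3 -m handwheel '[[0,0,0.0015,0,0,0,0],[0,0,0,0,0,0,0]]'; python3 - <<'E'
from h import *
where()
p,d=imaging.read_camera("scene");cv2.imwrite("pics/s4.png",cv2.resize(p[160:280,225:385,::-1],None,fx=5,fy=5,interpolation=cv2.INTER_CUBIC))
E
```

```text
time_s: 9.5
ee_pos: [587.5, 112.5, 239.8]
tcp_rot: [2.078, 2.356, 0.001]
force: [-1.6, -0.8, -0.6]
width: 0.5
finger_force: 0.7
t 9.5 fix [ 4.7 55.9] tipz 57.8 yaw 97.18 z [ 0.001  0.    -1.   ] F [-1.6 -0.8 -0.6] w 0.5
[288 215  24  23 313] [300.84984026 228.07348243] [38.70870794 64.39558392]
time_s: 9.72
ee_pos: [588.8, 112.7, 239.7]
tcp_rot: [2.078, 2.356, 0.0]
force: [-1.2, -0.7, -0.4]
width: 0.6
finger_force: 0.7
t 9.7167 fix [ 6.1 55.9] tipz 57.7 yaw 97.18 z [ 0.  0. -1.] F [-1.2 -0.7 -0.4] w 0.6
```

View pics/s4.png

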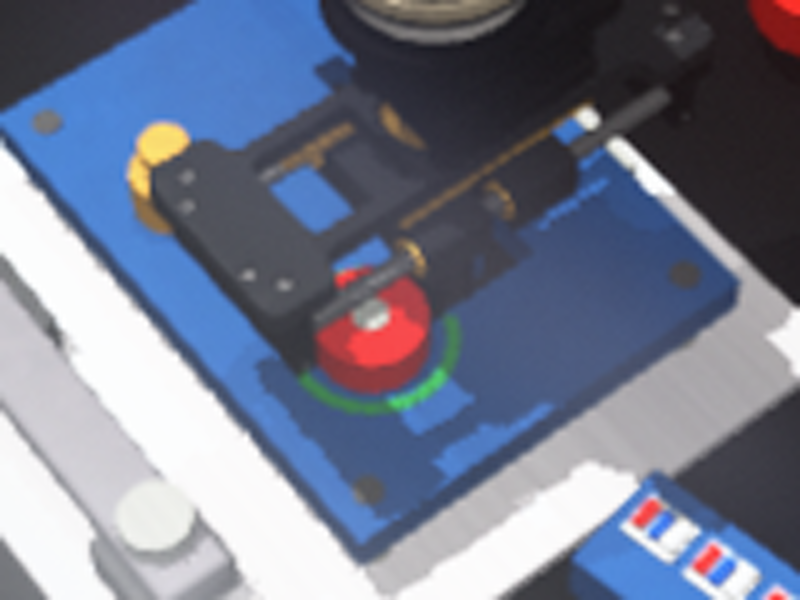

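The knob, with its cap at about (373,308), is almost centred in the green ring. The gripper only overlaps the weight in the view, because it's well above it. I'll check the numbers.

```bash
python3 - <<'E'
from h import *
for q in [(373,305),(373,310)]: print(fx(pt("scene",(225+(q[0]+.5)/5-.5,160+(q[1]+.5)/5-.5),72)))
print("end",fx(pt("scene",(215+338.5/4-.5,130+391.5/4-.5),50)),"startknob",fx(pt("scene",(215+341.5/4-.5,130+187.5/4-.5),72)))
E
python3 -m handwheel '[[0,0,0.0015,0,0,0,0],[0,0,0,0,0,0,0]]';python3 -m handwheel '[[0,0,0.001,0,0,0,0],[0,0,0,0,0,0,0]]'; python3 -c "from h import *;where()"
```

```text
[33.88437221 53.37032267]
[35.20026    55.10057516]
end [34.75158364 53.41497525] startknob [-29.21849999 -27.43840066]
time_s: 9.93
ee_pos: [589.5, 112.8, 239.7]
tcp_rot: [-2.076, -2.355, 0.003]
force: [-4.9, -1.4, 3.0]
width: 0.5
finger_force: 2.3
time_s: 10.1
ee_pos: [589.8, 112.8, 239.7]
tcp_rot: [-2.075, -2.354, 0.006]
force: [-5.9, -1.4, 3.9]
width: 0.2
finger_force: 3.1
t 10.1 fix [ 7.1 56. ] tipz 57.7 yaw 97.2 z [-0.005 -0.001 -1.   ] F [-5.9 -1.4  3.9] w 0.2
```

The force is rising and the tool has stalled, so the knob is against the end wall. I'll back off and lift clear.

```bash
python3 -m handwheel '[[0,0,-0.01,0,0,0,0],[0,0,-0.015,0,0,0,0],[0,0,-0.02,0,0,0,0],[0,0,-0.02,-0.02,0,0,0],[0,0,0,-0.04,0,0,0],[0,-0.02,-0.02,-0.03,0,0,0],[0,-0.02,-0.03,0,0,0,0],[0,0,-0.03,0,0,0,0],[0,0,0,0,0,0,0],[0,0,0,0,0,0,0]]'; python3 - <<'E'
from h import *
where()
p,d=imaging.read_camera("scene");cv2.imwrite("pics/s5.png",cv2.resize(p[130:280,215:395,::-1],None,fx=4,fy=4,interpolation=cv2.INTER_CUBIC))
E
```

```text
time_s: 10.93
ee_pos: [451.7, 54.9, 330.4]
tcp_rot: [2.078, 2.353, 0.003]
force: [0.4, 0.4, -0.6]
width: 0.4
finger_force: 0.0
t 10.9333 fix [-137.1   15.5] tipz 148.4 yaw 97.11 z [ 0.003 -0.    -1.   ] F [ 0.4  0.4 -0.6] w 0.4
```

View pics/s5.png

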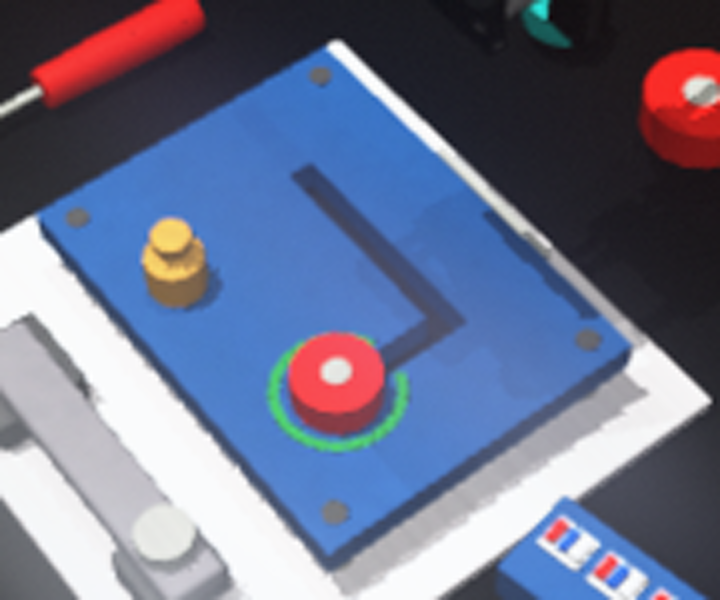

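The knob's cap is at (337,371), with the knob upright inside the ring. The weight, terminal box and screwdriver haven't moved. I'll check the distance and hand in.

```bash
python3 - <<'E'
from h import *
g=lambda u,v,z:fx(pt("scene",(215+(u+.5)/4-.5,130+(v+.5)/4-.5),z))
k=g(337,371,72);e=g(338,391,50);print(k,e,np.linalg.norm(k-e))
if np.linalg.norm(k-e)<4: print(bot.finish_job())
E
```

```text
[36.68147776 56.07281237] [34.75158364 53.41497525] 3.284598838484156
the job is handed in; nothing more can be done
None
```

The red knob was pushed to the corner, then home to the end of the short leg, and the job is handed in. I measured it upright about 3.3 mm from slot_end (limit 5 mm), with the gripper clear; I saw no shift in the weight, terminal box or screwdriver, but the jar wasn't in the last picture.

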